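# Turn on the water for the bonsai

## Robot

A 6-joint arm with a two-finger parallel gripper is mounted at the origin on the work surface. World frame = base frame: x ahead of the robot, y to its left, z up, the work surface at z = 0. Lengths are in m, angles in rad, forces in N, time in s.
With the tool pointing down it reaches from about 0.275 to 0.975 m from the base axis. Payload 8.4 kg.
Tool frame: the origin (TCP) lies on the front face of the gripper's body, between the roots of the fingers; the fingertips stand 88 mm ahead of it and the grasp point (between the pads) lies 69 mm ahead of it (bot.hold_point_z is the distance from the TCP to the grasp point, in m); z points along the fingers, x is the direction in which the jaws open and shut, and the axes are right-handed (so a half turn about z gives the same grasp; the last joint's range is limited). The gripper opens to 92 mm and grips with 3 to 60 N. Pads are 20 mm wide; open, the fingers measure 128 mm over their backs; the gripper's body (75 mm by 189 mm) begins 69 mm behind the grasp point.
Start: joints at [-1.154, 0.353, 1.633, -0, 1.155, -0.002], TCP at [0.254, -0.571, 0.303] pointing down, gripper open.
Joint ranges: [-2.63, 2.63], [-0.92, 2.1], [0.06, 2.66], [-1.3, 4.44], [0, 2.69], [-3.02, 3.02]. Speed limits (rad/s): [2.22, 2.22, 2.79, 3.14, 3.14, 3.14].

## Interface

Orientations are given as a unit quaternion [x, y, z, w].
In Python, from rig import bot gives the robot as it stands.
- The arm moves only by the tool drive_tool, never from a script. Its argument "moves" is a list of rows, each a list of 7 numbers: the shift along the tool's x, y, z in m, then the turn, a rotation vector about the tool's x, y, z in rad, then the opening, from 0 (shut) to 1 (fully open). A call has 1 to 20 rows; each row shifts and turns the commanded pose from where the row before left it, along the tool's axes as they then stand; what a row does not reach is not made up. A row lasts 1/12 s, in which the tool goes at most 41.7 mm and 7.16 degrees, less where a joint would pass 70% of its speed; a pose out of reach is approached as far as the arm can. A call with a gripper value outside its range is refused whole. The fingers move at their own pace and stop on an object; "newtons" is the grip in N (left out, the last holds). Time passes only in rows, so rows that do not move let the fingers close. It gives the time, the measured TCP pose, the force and the opening at its end, in the units of the state.
- bot.get_obs(): the state, without advancing time (a new reading comes with each control period).
- bot.read_camera(name): name is "side" or "top" or "wrist"; returns the picture (420x560x3 uint8, red, green, blue); there is no depth.
- bot.get_calibration(name): a dict with "vfov" (degrees; the focal length in pixels is half the picture's height over the tangent of half this angle, whatever the lens; pixels are square), "cx", "cy" (the principal point, pixels), "R" (3x3) and "t" (3): a world point X has camera coordinates R X + t. Camera axes: x right, y down, z forward; pixel columns grow to the right and rows downward; lengths in m; the calibration is good to about 2 mm. A picture is of the moment at which its call begins: read the wrist's pose just before it. get_calibration takes no time and is no camera call; for the wrist camera it gives the pose at the moment of the call.
- bot.close_job(): hands the job in, once; it reports no verdict.
Trained networks look in the newest picture that a camera, given by its name, has taken for a name from the list of things; names that differ only in an ending like _2 or _b are one class to them, and where a whole thing is asked for, a point or a joint stands for the part that bears it (a point fixed in the world has none). Each returns a list of dicts, best first, with "p" (0 to 1); they miss things now and then, are a little off and sometimes report something else, mostly with a low value. They report only what shows in the picture. A call takes as long as a camera call. They do not tell look-alikes from the thing itself.
- bot.outline_of(camera, target): "pixels" (420x560 bool, what is visible of it) and "pixel" ([column, row] in pixels, amid what is visible of it).
The state is a dict: "time_s": time; "joint_positions": joint angles; "qvel": joint speeds; "effort": joint torques, N m; "eef_pos": TCP position; "tool_rot": TCP orientation; "contact_force": force on the tool from outside, world axes, zero at the start; "ft_torque": the same for the moment, N m; "width": opening from 0.0 (shut) to 1.0 (fully open).
Only numpy, scipy, OpenCV 4.12 (cv2) and the standard library are available. Lean on these libraries where they do the work, as an engineer would, in place of code of your own. Each camera call takes 0.05 s, during which the arm holds its last target.

## Task

On the watering stand, open the ball valve on the branch that feeds the pot with the bonsai tree: swing its handle a quarter turn, fully round to its stop, so that it lies in line with the pipe. Leave the other valve shut and the tree where it stands, and let go of the handle when done.

Things in the scene. Friction and masses are not known exactly. Their poses are not given: they have to be found in the camera images.
- manifold: Fixed watering stand. Plywood board 900 mm (y) x 170 mm x 18 mm, copper pipe 24 mm thick along y over x=0, axis z=85 mm, a pot under each end. Grey tank, top z=125 mm, at x=90 to 220 mm. Brass ball valves in the pipe at y=+120 mm (left) and y=-120 mm (right), tops at z=119 mm. Origin: board's underside, below the pipe's middle; x points away from the robot to the tank, y to the left, z up.
- handle_left (a joint): Handle of the valve at y=+120 mm, turning level about the vertical through it. Black sleeve 16 mm wide, 14 mm high, 40 to 108 mm from the axis, mid-height z=130 mm (stand's frame); free space under it. 0 = shut, at a stop: points to the stand's -x (to the robot). Opens clockwise from above; pi/2 = open, at a stop: points to +y, along the pipe. Stays where left; needs 0.3 N m.
- handle_right (a joint): Handle of the valve at y=-120 mm, same size, height and stiffness as the left one, mirrored. 0 = shut, at a stop: points to the stand's -x (to the robot), across the pipe. Opens counter-clockwise seen from above; pi/2 = open, at a stop: points to -y, outwards along the pipe.
- bonsai: Little tree, 215 mm high, in an oblong clay pot 115 x 150 mm, 50 mm high, loose on one end of the board, at the stand's y of about +360 mm (fed by the left valve) or -360 mm (fed by the right valve). An empty round clay pot, 124 mm across, stands at the other end. Origin: centre of the pot's underside.
Not all that is in view belongs to the job. There is more than one size of the bonsai; the job needs the smaller.

How it is judged:
At the end, for the whole second after the job is handed in: The handle of the valve on the bonsai's side is within 10 degrees of its open stop (over 1.396 rad), and the other valve's handle is still within 0.22 rad of shut (((y of bonsai in the frame of manifold above 0 m and value of joint handle_left above 1.396 rad and value of joint handle_right below 0.22 rad) or (y of bonsai in the frame of manifold below 0 m and value of joint handle_right above 1.396 rad and value of joint handle_left below 0.22 rad))); the robot touches nothing.
It fails at once if the valve of the empty pot is opened by more than 0.35 rad ((y of bonsai in the frame of manifold above 0 m and value of joint handle_right above 0.35 rad) or (y of bonsai in the frame of manifold below 0 m and value of joint handle_left above 0.35 rad)).
It fails at once if the bonsai is shifted by more than 25 mm (distance of bonsai from where it was at the start of the episode above 0.025 m).
It also fails if it takes over 29 s, if anything falls off the work surface, if the arm or the gripper's body presses on something with over 40 N, if the wrist force passes 120 N, or if a joint passes its speed limit or range.

## Working session

There is one attempt and no reset: what is moved stays moved. The work goes in short steps, Python scripts to look and compute and a tool call to move; the robot and the scene stay as the last step left them, time stands still between calls to the robot, and variables do not carry over. Pictures are saved under pics/ and viewed, and the job is handed in when it is done.

Besides the shell and the picture viewer there is one more tool, called as name([rows], argument=value, ...), one row to a line, values as JSON. drive_tool: Moves the arm, as the interface text tells. Its arguments: {"type":"object","properties":{"moves":{"type":"array"},"newtons":{"type":"number"}},"required":["moves"]}

```bash
mkdir -p pics
python3 - <<'E'
from rig import bot
import cv2,numpy as np
for n in ["top","side"]:
    im=bot.read_camera(n); cv2.imwrite(f"pics/{n}0.png",im[:,:,::-1]); np.save(f"pics/{n}0.npy",im)
    c=bot.get_calibration(n); print(n,c)
    for t in ["bonsai","manifold","handle_left","handle_right"]:
        for d in bot.outline_of(n,t):
            m=d["pixels"]; ys,xs=np.where(m); print(n,t,round(d["p"],2),d["pixel"],m.sum(),(xs.min(),xs.max(),ys.min(),ys.max()) if len(xs) else None)
print(bot.get_obs())
E
```

```text
top {'vfov': 45.74984179119662, 'cx': 272.66803657145346, 'cy': 209.0930329717096, 'R': array([[ 0.02761908, -0.99961359, -0.00313961],
       [-0.9923237 , -0.02703864, -0.12067555],
       [ 0.12054403,  0.00644846, -0.99268704]]), 't': array([0.15211066, 0.59263107, 1.47053914])}
top bonsai 0.72 [116.0, 225.8] 3854 (np.int64(76), np.int64(152), np.int64(190), np.int64(258))
top bonsai 0.56 [206.5, 220.4] 1984 (np.int64(186), np.int64(236), np.int64(192), np.int64(243))
top manifold 0.62 [334.6, 206.9] 16635 (np.int64(185), np.int64(481), np.int64(131), np.int64(252))
top handle_left 0.66 [298.8, 227.6] 247 (np.int64(292), np.int64(300), np.int64(209), np.int64(250))
top handle_right 0.83 [383.3, 223.8] 297 (np.int64(375), np.int64(388), np.int64(201), np.int64(243))
side {'vfov': 47.708884981067975, 'cx': 272.91219393180245, 'cy': 208.46527009165695, 'R': array([[-0.96917794, -0.24547823,  0.02084631],
       [-0.17464243,  0.62489061, -0.76092821],
       [ 0.17376465, -0.74111548, -0.64850111]]), 't': array([0.58795192, 0.10152705, 1.24500982])}
side bonsai 0.85 [236.4, 372.2] 9
[... 555 characters left out ...]
), np.int64(342))
{'time_s': 0.5, 'joint_positions': array([-1.15439101e+00,  3.52991214e-01,  1.63343464e+00,  1.32243099e-05,
        1.15515864e+00, -2.41416149e-03]), 'qvel': array([ 0.00023362,  0.00125856,  0.00057255,  0.00031363,  0.00052697,
       -0.00052604]), 'effort': array([ 7.86557302e-04, -5.93300092e+01, -3.34322262e+01,  6.97931601e-02,
        1.69033022e-02, -3.27435009e-05]), 'eef_pos': array([ 0.25416963, -0.57097948,  0.30267361]), 'tool_rot': array([ 8.38652899e-01, -5.44666242e-01,  6.72461563e-06, -2.83391296e-06]), 'contact_force': array([-1.17577838, -0.09721475, -0.95439273]), 'ft_torque': array([0.00533602, 0.00402126, 0.00914459]), 'width': 0.9982859857895793}
```

View pics/top0.png

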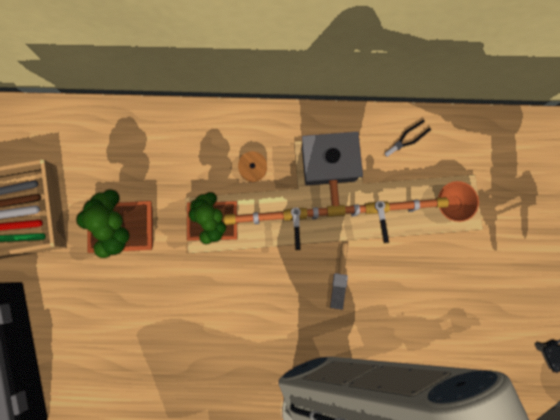

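View pics/side0.png

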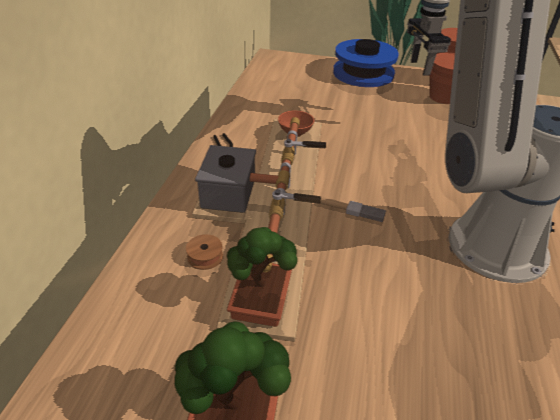

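The small tree, top (207,220), sits on the left end of the board; the large one, top (116,226), stands off the board and is the look-alike. The left handle runs from about (296,214) to (297,248), and the right handle, at (383,223), must not be touched. Next, a close crop and the poses.

```bash
cat > h.py <<'E'
import numpy as np
def ray(c,px,z):
    f=210/np.tan(np.radians(c["vfov"]/2)); px=np.atleast_2d(px)
    d=np.c_[(px[:,0]-c["cx"])/f,(px[:,1]-c["cy"])/f,np.ones(len(px))]@c["R"]
    o=-c["R"].T@c["t"]; return o+d*((z-o[2])/d[:,2])[:,None]
def proj(c,X):
    f=210/np.tan(np.radians(c["vfov"]/2)); p=np.atleast_2d(X)@c["R"].T+c["t"]
    return np.c_[c["cx"]+f*p[:,0]/p[:,2],c["cy"]+f*p[:,1]/p[:,2]]
E
python3 - <<'E'
from rig import bot
from h import *
import cv2
im=np.load("pics/top0.npy")
cv2.imwrite("pics/crop.png",cv2.resize(im[180:265,180:400][:,:,::-1],None,fx=3.6,fy=3.6,interpolation=cv2.INTER_CUBIC))
bot.read_camera("top");bot.read_camera("side")
from scipy.optimize import least_squares
for n in ["top","side"]:
    c=bot.get_calibration(n)
    im=np.load(f"pics/{n}0.npy").astype(int)
    for t in ["handle_left","handle_right"]:
        d=bot.outline_of(n,t)
        if not d: continue
        m=d[0]["pixels"]; dark=m&(im.sum(2)<150)
        for nm,mm in(("all",m),("dark",dark)):
            ys,xs=np.where(mm); P=ray(c,np.c_[xs,ys],.134)[:,:2]; mu=P.mean(0); u=np.linalg.svd(P-mu,full_matrices=False)[2][0]; u*=-np.sign(u[0])
            s=(P-mu)@u; print(n,t,nm,mm.sum(),mu.round(4),"ang",np.degrees(np.arctan2(u[1],u[0])).round(1),"ends",(mu+u*s.min()).round(3),(mu+u*s.max()).round(3))
E
```

```text
top handle_left all 215 [0.5234 0.1002] ang -175.0 ends [0.578 0.105] [0.465 0.095]
top handle_left dark 97 [0.4955 0.0975] ang -175.2 ends [0.528 0.1  ] [0.465 0.095]
top handle_right all 301 [ 0.5522 -0.1414] ang -170.1 ends [ 0.607 -0.132] [ 0.489 -0.152]
top handle_right dark 83 [ 0.5236 -0.147 ] ang -169.9 ends [ 0.554 -0.142] [ 0.494 -0.152]
side handle_left all 317 [0.5268 0.1008] ang -175.2 ends [0.584 0.106] [0.468 0.096]
side handle_left dark 164 [0.5012 0.0982] ang -177.8 ends [0.579 0.101] [0.467 0.097]
side handle_right all 219 [ 0.5521 -0.1417] ang -169.5 ends [ 0.61  -0.131] [ 0.494 -0.152]
side handle_right dark 115 [ 0.5285 -0.1471] ang -173.2 ends [ 0.603 -0.138] [ 0.494 -0.151]
```

View pics/crop.png

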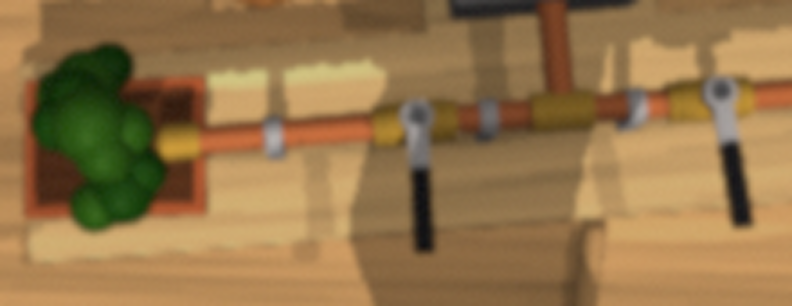

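The crop confirms it: the small tree's pot sits on the board under the left outlet, with the left handle pointing towards the robot. Next I compute the stand frame from the pivots.

Run:
```python
from rig import bot
from h import *
c=bot.get_calibration("top")
P=ray(c,[[295.5,211],[379.7,204.7]],.133)
d=P[0]-P[1]; L=np.linalg.norm(d[:2]); yaw=np.degrees(np.arctan2(-d[0],d[1]))
print(P.round(4),L,yaw)
a=np.radians(yaw);R=np.array([[np.cos(a),-np.sin(a)],[np.sin(a),np.cos(a)]])
mid=P[:,:2].mean(0)
pl=mid+R@[0,.12]; print("pivotL",pl)
for th in range(0,91,15):
    t=np.radians(th); v=R@[-np.cos(t),np.sin(t)]
    print(th,(pl+.085*v).round(4))
# check: handle tip projections & pipe end, in both
for X in ([-.108,.12,.13],[-.04,.12,.13],[-.108,-.12,.13],[0,.12,.125],[0,-.12,.125],[0,.36,0.05],[-.0575,.285,.068],[-.085,.45,.018]):
    w=np.r_[mid+R@X[:2],X[2]]; print(X,w.round(3),[proj(bot.get_calibration(n),w).round(1).tolist() for n in("top","side")])
```

```text
[[ 0.5728  0.103   0.133 ]
 [ 0.5973 -0.135   0.133 ]] 0.2391922207028872 5.86881496353113
pivotL [0.57275791 0.10335881]
0 [0.4882 0.0947]
15 [0.4888 0.1168]
30 [0.4952 0.1381]
45 [0.5068 0.157 ]
60 [0.523  0.1722]
75 [0.5425 0.1828]
90 [0.5641 0.1879]
[-0.108, 0.12, 0.13] [0.465 0.092 0.13 ] [[[298.4, 249.2]], [[320.3, 200.0]]]
[-0.04, 0.12, 0.13] [0.533 0.099 0.13 ] [[[296.4, 225.2]], [[292.9, 197.0]]]
[-0.108, -0.12, 0.13] [ 0.49  -0.146  0.13 ] [[[383.5, 242.8]], [[326.2, 147.3]]]
[0, 0.12, 0.125] [0.573 0.103 0.125] [[[295.2, 211.3]], [[276.9, 196.8]]]
[0, -0.12, 0.125] [ 0.597 -0.135  0.125] [[[379.3, 205.1]], [[288.5, 145.1]]]
[0, 0.36, 0.05] [0.548 0.342 0.05 ] [[[214.2, 220.2]], [[261.1, 290.2]]]
[-0.0575, 0.285, 0.068] [0.499 0.262 0.068] [[[240.1, 237.1]], [[291.1, 263.3]]]
[-0.085, 0.45, 0.018] [0.454 0.423 0.018] [[[187.6, 251.3]], [[293.9, 338.1]]]
```

drive_tool([
  [0,0,0,0,0,-0.114,0],
  [0,0,0,0,0,-0.114,0],
  [0,0,0,0,0,-0.114,0],
  [0,0,0,0,0,-0.114,0],
  [0,0,0,0,0,-0.114,0],
  [0,0,0,0,0,-0.114,0],
  [0,0,0,0,0,-0.114,0],
  [0,0,0,0,0,-0.114,0],
  [0,0,0,0,0,-0.114,0],
  [0,0,0,0,0,-0.114,0],
  [0,0,0,0,0,-0.114,0],
], newtons=20)

```text
time_s: 1.72
eef_pos: [0.2542, -0.571, 0.3027]
tool_rot: [0.999, 0.054, -0.0, 0.0]
contact_force: [0.6, -0.3, -0.0]
width: 0.224
```

drive_tool([
  [0.0155,-0.03,0,0,0,0,0],
  [0.0155,-0.03,0,0,0,0,0],
  [0.0155,-0.03,0,0,0,0,0],
  [0.0155,-0.03,0,0,0,0,0],
  [0.0155,-0.03,0,0,0,0,0],
  [0.0155,-0.03,0,0,0,0,0],
  [0.0155,-0.03,0,0,0,0,0],
  [0.0155,-0.03,0,0,0,0,0],
  [0.0155,-0.03,0,0,0,0,0],
  [0.0155,-0.03,0,0,0,0,0],
  [0.0155,-0.03,0,0,0,0,0],
  [0.0155,-0.03,0,0,0,0,0],
  [0.0155,-0.03,0,0,0,0,0],
  [0.0155,-0.03,0,0,0,0,0],
  [0.0155,-0.03,0,0,0,0,0],
  [0.0155,-0.03,0,0,0,0,0],
  [0.0155,-0.03,0,0,0,0,0],
  [0.0155,-0.03,0,0,0,0,0],
  [0.0155,-0.03,0,0,0,0,0],
  [0,0,0,0,0,0,0],
])

```text
time_s: 3.38
eef_pos: [0.491, 0.0303, 0.3031]
tool_rot: [0.999, 0.052, 0.001, -0.001]
contact_force: [-1.1, 0.2, 0.1]
width: 0.007
```

drive_tool([
  [0.014,-0.024,0,0,0,0,0],
  [0,0,0.025,0,0,0,0],
  [0,0,0.025,0,0,0,0],
  [0,0,0,0,0,0,0],
  [0,0,0,0,0,0,0],
])

```text
time_s: 3.8
eef_pos: [0.4998, 0.051, 0.2521]
tool_rot: [0.999, 0.051, -0.001, 0.0]
contact_force: [-0.5, -0.3, 0.9]
width: 0.007
```

Run:
```python
from rig import bot
import cv2,numpy as np
a=bot.read_camera("side");b=bot.read_camera("wrist")
cv2.imwrite("pics/s1.png",cv2.resize(a[100:350,180:420][:,:,::-1],None,fx=2.2,fy=2.2)); cv2.imwrite("pics/w1.png",b[:,:,::-1])
o=bot.get_obs();print(o["eef_pos"],o["joint_positions"],o["contact_force"])
```

```text
[0.50103956 0.05102274 0.25382893] [ 9.85250614e-02  2.21369284e-01  1.93808188e+00 -4.35921345e-05
  9.81140892e-01 -2.94600260e-03] [ 0.25394251 -0.06279007  0.16666635]
```

View pics/s1.png

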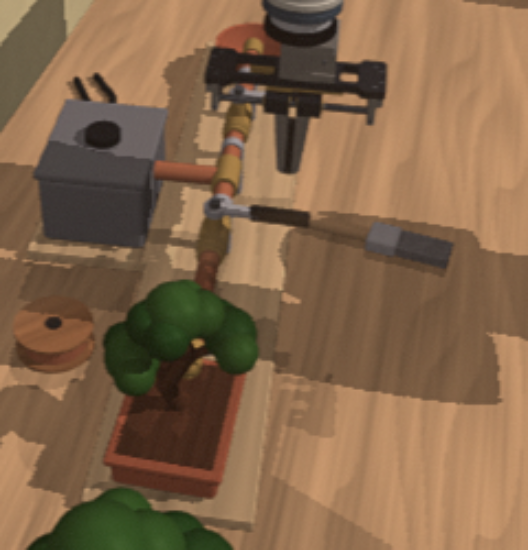

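View pics/w1.png

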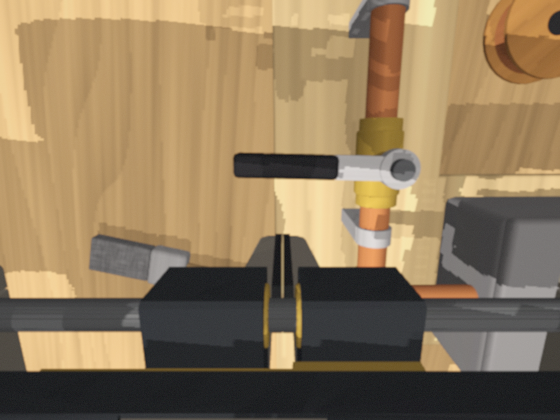

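drive_tool([
  [0,0,0.017,0,0,0,0],
  [0,0,0.017,0,0,0,0],
  [0,0,0.017,0,0,0,0],
  [0,0,0,0,0,0,0],
  [0,0,0,0,0,0,0],
  [0,0,0,0,0,0,0],
])

```text
time_s: 4.4
eef_pos: [0.5014, 0.0512, 0.2032]
tool_rot: [0.999, 0.051, 0.001, -0.0]
contact_force: [0.8, -0.6, -0.9]
width: 0.004
```

drive_tool([
  [0.001,-0.009,0,0,0,0,0],
  [0,-0.009,0,0,0,0,0],
  [0,-0.009,0,0,0,0,0],
  [-0.0016,-0.008,0,0,0,0,0],
  [-0.0016,-0.008,0,0,0,0,0],
  [0,-0.009,0,0,0,0,0],
  [0,-0.009,0,0,0,0,0],
  [0.0025,-0.009,0,0,0,0,0],
  [0.0025,-0.009,0,0,0,0,0],
  [0,0,0,0,0,0,0],
  [0,0,0,0,0,0,0],
])

```text
time_s: 5.32
eef_pos: [0.495, 0.1311, 0.2017]
tool_rot: [0.999, 0.052, -0.0, -0.0]
contact_force: [0.5, 0.4, 0.9]
width: 0.006
```

Run:
```python
from rig import bot
import cv2,numpy as np
a=bot.read_camera("side");b=bot.read_camera("wrist")
cv2.imwrite("pics/s2.png",cv2.resize(a[100:350,180:420][:,:,::-1],None,fx=2.2,fy=2.2)); cv2.imwrite("pics/w2.png",b[:,:,::-1])
o=bot.get_obs();p=o["eef_pos"];print(p,o["contact_force"],o["time_s"])
a=np.radians(5.869);d=p[:2]-[.57276,.10336];print("rel pivot",d@[np.cos(a),np.sin(a)],d@[-np.sin(a),np.cos(a)])
```

```text
[0.49516334 0.13051084 0.2017286 ] [ 0.13279051 -0.44817841 -0.77597887] 5.4167
rel pivot -0.07441362979301247 0.03494311768065325
```

View pics/s2.png

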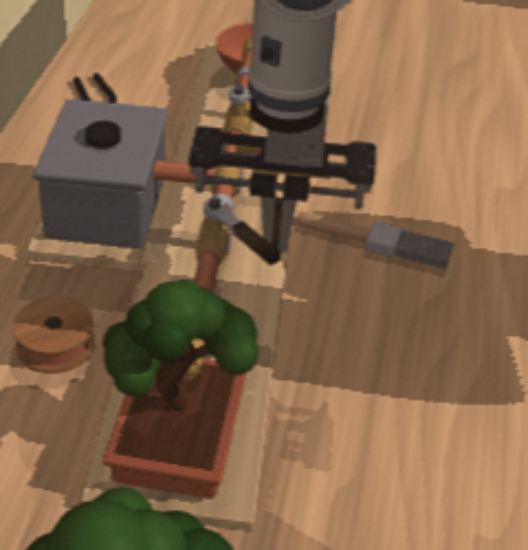

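View pics/w2.png

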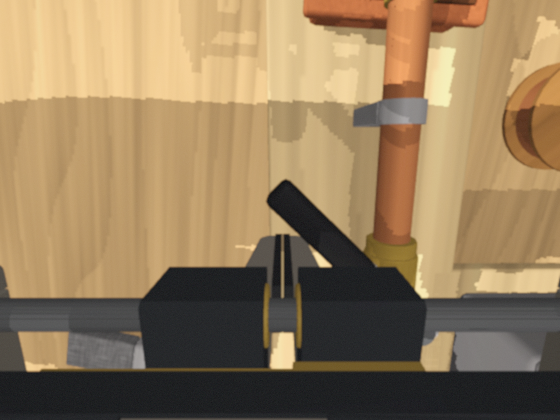

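The handle is at about 45° (sleeve tip at wrist (283,190)) and the fingers are behind it. I continue along the arc.

drive_tool([
  [0.006,-0.008,0,0,0,0,0],
  [0.006,-0.008,0,0,0,0,0],
  [0.008,-0.007,0,0,0,0,0],
  [0.008,-0.007,0,0,0,0,0],
  [0.008,-0.005,0,0,0,0,0],
  [0.008,-0.004,0,0,0,0,0],
  [0.003,-0.001,0,0,0,0,0],
  [0,0,0,0,0,0,0],
  [0,0,0,0,0,0,0],
])

```text
time_s: 6.17
eef_pos: [0.5385, 0.175, 0.2018]
tool_rot: [0.999, 0.051, 0.001, -0.0]
contact_force: [0.2, -0.7, -1.1]
width: 0.004
```

```bash
cat > look.py <<'E'
from rig import bot
import cv2,numpy as np,sys
k=sys.argv[1]
a=bot.read_camera("side");b=bot.read_camera("wrist")
cv2.imwrite(f"pics/s{k}.png",cv2.resize(a[100:350,180:420][:,:,::-1],None,fx=2.2,fy=2.2)); cv2.imwrite(f"pics/w{k}.png",b[:,:,::-1])
o=bot.get_obs();p=o["eef_pos"];print(p,o["contact_force"],o["time_s"])
a=np.radians(5.869);d=p[:2]-[.57276,.10336];print("rel pivot",d@[np.cos(a),np.sin(a)],d@[-np.sin(a),np.cos(a)])
E
python3 look.py 3
```

```text
[0.53833692 0.17488244 0.20193837] [0.9490192  0.71352507 0.56943321] 6.2667
rel pivot -0.02692916767138634 0.07466744673516967
```

View pics/w3.png

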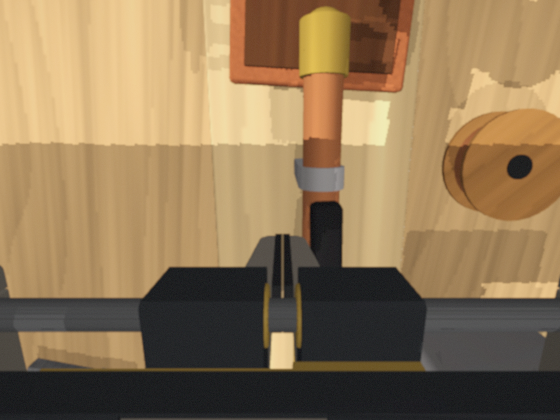

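View pics/s3.png

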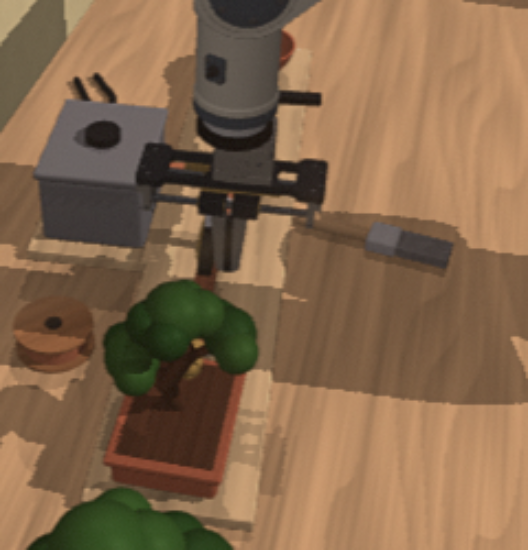

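The handle lies nearly along the pipe. I press on in small steps until the stop shows as force.

drive_tool([
  [0.002,0,0,0,0,0,0],
  [0.002,0,0,0,0,0,0],
  [0,0,0,0,0,0,0],
  [0,0,0,0,0,0,0],
])

```text
time_s: 6.6
eef_pos: [0.5414, 0.1753, 0.2017]
tool_rot: [0.999, 0.051, -0.001, -0.0]
contact_force: [-4.6, 1.1, 1.9]
width: 0.005
```

drive_tool([
  [0.002,0,0,0,0,0,0],
  [0.001,0,0,0,0,0,0],
  [0,0,0,0,0,0,0],
  [0,0,0,0,0,0,0],
])

```text
time_s: 6.93
eef_pos: [0.5421, 0.1754, 0.2016]
tool_rot: [0.999, 0.051, -0.003, 0.0]
contact_force: [-15.9, 1.7, 12.1]
width: 0.004
```

Force has risen to 16 N with the position stalled, which fits the stop. I back off and lift clear.

drive_tool([
  [-0.01,0,0,0,0,0,0],
  [-0.015,0,0,0,0,0,0],
  [-0.015,0,0,0,0,0,0],
  [0,0.01,-0.02,0,0,0,0],
  [0,0.01,-0.03,0,0,0,0],
  [0,0.01,-0.03,0,0,0,0],
  [-0.02,0.02,-0.03,0,0,0,0],
  [-0.03,0.03,-0.02,0,0,0,0],
  [-0.03,0.03,0,0,0,0,0],
  [-0.03,0.03,0,0,0,0,0],
  [0,0.03,0,0,0,0,0],
  [0,0,0,0,0,0,0],
  [0,0,0,0,0,0,0],
])

```text
time_s: 8.02
eef_pos: [0.4172, -0.0052, 0.33]
tool_rot: [0.999, 0.049, 0.001, 0.0]
contact_force: [0.2, -0.1, 0.0]
width: 0.005
```

```bash
python3 look.py 4
python3 - <<'E'
from rig import bot
from h import *
import cv2
im=bot.read_camera("top"); c=bot.get_calibration("top")
cv2.imwrite("pics/t4.png",cv2.resize(im[170:280,180:400][:,:,::-1],None,fx=3.6,fy=3.6,interpolation=cv2.INTER_CUBIC))
for n in ("top","side"):
  c=bot.get_calibration(n)
  for t in ("handle_left","handle_right","bonsai"):
    for d in bot.outline_of(n,t)[:2]:
        ys,xs=np.where(d["pixels"]); P=ray(c,np.c_[xs,ys],.134)[:,:2]; mu=P.mean(0); u=np.linalg.svd(P-mu,full_matrices=False)[2][0]
        print(n,t,round(d["p"],2),d["pixel"],len(xs),"stand-frame dir deg",round(np.degrees(np.arctan2(u[1],u[0]))-5.87,1))
E
```

```text
[ 0.41741782 -0.00374023  0.32964831] [ 0.01078452  0.60871563 -0.13034115] 8.1167
rel pivot -0.16547937974322308 -0.09065442721957725
top handle_left 0.76 [279.8, 209.8] 205 stand-frame dir deg 89.4
top handle_right 0.68 [383.5, 222.5] 289 stand-frame dir deg -176.9
top bonsai 0.76 [207.6, 220.3] 2035 stand-frame dir deg -124.1
top bonsai 0.59 [115.4, 225.1] 3839 stand-frame dir deg -106.5
side handle_left 0.56 [272.0, 207.2] 294 stand-frame dir deg 90.5
side handle_right 0.81 [312.0, 141.8] 254 stand-frame dir deg -175.7
side bonsai 0.9 [233.2, 374.8] 9079 stand-frame dir deg -161.5
side bonsai 0.69 [263.3, 272.9] 5162 stand-frame dir deg 95.0
```

View pics/t4.png

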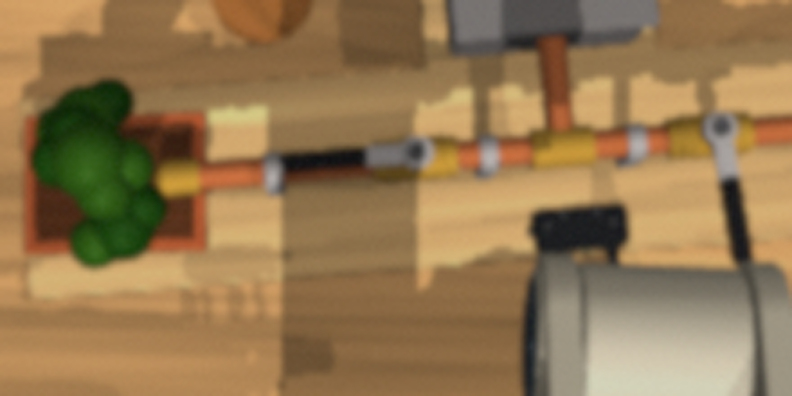

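View pics/s4.png

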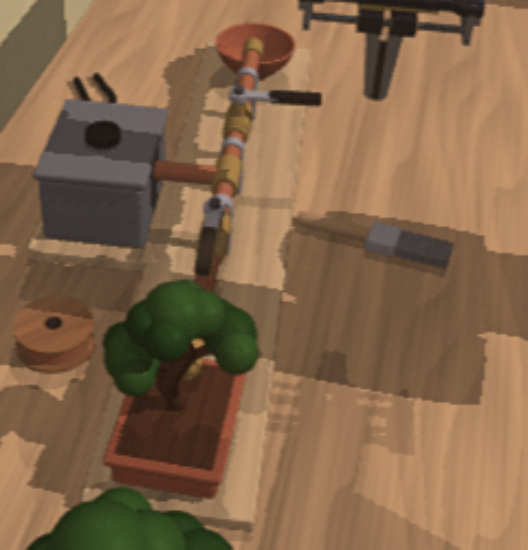

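View pics/w4.png

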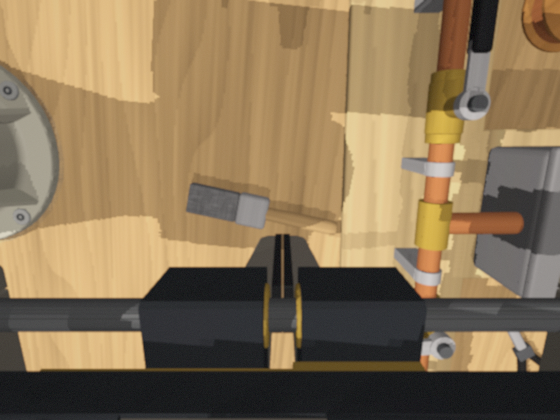

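The left handle lies along the pipe (crop 280–420 across, row ~155), at about 89–90°. The right handle is unmoved, the tree has not shifted, and the arm is clear.

```bash
python3 -c "
from rig import bot
print(bot.close_job())"
```

```text
the job is handed in; nothing more can be done
None
```

I opened the left valve, which feeds the smaller bonsai on the board. The closed fingers pushed its handle a quarter turn until it met its stop. I then let go, backed the arm clear and handed the job in at about 8 s; no verdict was reported.

**Last checks:**
- **Left handle:** it measures 89.4° in the top view and 90.5° in the side view, in line with the pipe. At the end of the push the force rose to about 16 N and the position stalled. About 12 N of vertical force also appeared there, and I did not trace its cause.
- **Right handle:** it was never touched. Both views put it about 3–4° from square to the pipe, as at the start and within the limit.
- **Tree:** the smaller bonsai moved by about 1 pixel in the top view and 3 pixels in the side view. I put that down to noise in the outline detection, as the larger tree, which I never went near, also shifted by about 1 and 4 pixels.
- **Arm:** contact force was near zero after backing off.

No check failed.

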